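Refit the hob knob with its trim ring

ROBOT

A 6-joint arm with a two-finger parallel gripper is mounted at the origin on the work surface. World frame = base frame: x ahead of the robot, y to its left, z up, the work surface at z = 0. Lengths are in mm, angles in degrees, forces in N, time in s.
With the tool pointing down it reaches from about 325 to 750 mm from the base axis. Payload 7.6 kg.
Tool frame: the origin (TCP) lies on the centre line of the jaws, within the pads' length; the fingertips stand 8 mm ahead of it and the grasp point (between the pads) lies 11 mm behind it (bot.tip_extent is the distance from the TCP to the fingertips, in mm); z points along the fingers, y is the line along which they close (so a half turn about z gives the same grasp; the last joint's range is limited). The gripper opens to 85 mm and grips with 20 to 120 N. Pads are 22 mm wide; open, the fingers measure 114 mm over their backs; the gripper's body (76 mm by 85 mm) begins 54 mm behind the grasp point. The pads swing forward as they close: fully open they stand 13 mm farther back than shut.
Start: joints at [59.742, 2.991, 80.254, -0, 96.75, -4.028], TCP at [232.025, 470.967, 239.323] pointing down, gripper open.
Joint ranges: [-166.34, 166.34], [-52.06, 124.39], [6.96, 135.62], [-60.46, 240.46], [14.63, 156.25], [-167.68, 167.68]. Speed limits (degrees/s): [147.25, 147.25, 172.46, 180, 180, 180].

INTERFACE

Orientations are given as [roll, pitch, yaw] about the fixed x, y, z axes, in that order (R = Rz(yaw) Ry(pitch) Rx(roll)).
In Python, from workcell import telemetry, eyes, bot, models gives the robot as it stands.
- The arm moves only by the tool send_rows, never from a script. Its argument "steps" is a list of rows, each a list of 3 entries, a list of its own where there are three numbers: the shift along the world's x, y, z in m, then the turn, a rotation vector about the world's x, y, z in rad, then the opening, from 0 (shut) to 1 (fully open). A call has 1 to 10 rows; each row shifts and turns the commanded pose from where the row before left it; what a row does not reach is not made up. A row lasts 1/10 s, in which the tool goes at most 50 mm and 8.59 degrees, less where a joint would pass 70% of its speed; a pose out of reach is approached as far as the arm can. A call is refused whole if a number of a shift passes 0.05 or a number of a turn 0.15, either way. A call with a gripper value outside its range is refused whole. The fingers move at their own pace and stop on an object; "force" is the grip in N (left out, the last holds). Time passes only in rows, so rows that do not move let the fingers close. It gives the time, the measured TCP pose, the force, the opening and the grip force at its end, in the units of the state.
- telemetry.get_obs(): the state, without advancing time (a new reading comes with each control period).
- eyes.snapshot(name): name is "scene" or "top" or "wrist"; returns a dict with "frame" (384x512x3 uint8, red, green, blue), "depth" (384x512 float32, mm along the optical axis (not along the pixel's ray), 0 where there is no reading), "fx", "fy", "cx", "cy" (pixels), "distortion" ([k1, k2, p1, p2, k3] as OpenCV has them; the pictures are not rectified), "rvec" (rotation vector, rad) and "tvec" (3), from world to camera coordinates, as OpenCV has them. Camera axes: x right, y down, z forward; pixel columns grow to the right and rows downward; lengths in mm; the calibration is good to about 2 mm. A picture is of the moment at which its call begins.
- bot.close_job(): hands the job in; it is judged then, once.
Trained networks look in the newest picture that a camera, given by its name, has taken for a name from the list of things; names that differ only in an ending like _2 or _b are one class to them, and where a whole thing is asked for, a point or a joint stands for the part that bears it (a point fixed in the world has none). Each returns a list of dicts, best first, with "confidence" (0 to 1); they miss things now and then, are a little off and sometimes report something else, mostly with a low value. They report only what shows in the picture. A call takes as long as a camera call. They do not tell look-alikes from the thing itself.
- models.recognise(camera, thing): "position" ([row, column] in pixels, amid what is visible of it).
- models.cut_out(camera, thing): "mask" (384x512 bool, what is visible of it) and "position" ([row, column] in pixels, amid what is visible of it).
The state is a dict: "t": time; "joint_positions": joint angles; "joint_vel": joint speeds; "tau": joint torques, N m; "tool_pos": TCP position; "ee_rot": TCP orientation; "wrist_force": force on the tool from outside, world axes, zero at the start; "ft_torque": the same for the moment, N m; "finger_gap": finger opening in mm; "finger_force": force on a finger pad.
Only numpy, scipy, OpenCV 4.12 (cv2) and the standard library are available. Lean on these libraries where they do the work, as an engineer would, in place of code of your own. Each camera call takes 0.05 s, during which the arm holds its last target. There are 200 camera calls.

TASK

One gas tap of the hob has lost its control knob for cleaning. Drop the loose flat metal trim ring over the bare tap's spindle so that it lies flat on the hob around it, let go of it, then press the loose knob straight down onto that spindle until it clicks fully home, and keep pressing: finish with the gripper still holding the knob clearly pushed in against the tap's spring, not letting go. Leave the other kitchen things where they are.

Things in the scene. Friction and masses are not known exactly. Their poses are not given: they have to be found in the camera images.
- tap: the bare gas tap on the white hob, fixed: dark steel boss 26 mm across, 8 mm high (top edge chamfered 2 mm) with an upright brass spindle in its middle. It is one of two tap places 120 mm apart along the robot-side edge of the hob; either may be the bare one. Origin on the boss's axis at the hob's surface, 12 mm above the worktop; z up.
- spindle_tip (a point): top of the brass spindle, on its axis: 37 mm above the hob's surface when not pressed. The spindle is 11 mm thick, its last 5 mm taper to 5 mm. Four sprung round bulges (the clip), 19 mm across in all, stand out 25.5 mm above the hob's surface (11.5 mm below the tip).
- spindle_seat (a point): point on the spindle's axis where the centre of the knob's underside comes to lie when it is fully home: 20 mm below the tip, 17 mm above the hob's surface when not pressed. It moves down with the spindle.
- spindle (a joint): how far the spindle is pushed down, m: 0 at rest, 0.005 at the stop, vertical. A spring of about 3 N per mm (after 1.5 N to start it) pushes it back up.
- knob: the loose knob: plain aluminium cylinder 40 mm across, 34 mm high, upright on the worktop beside the hob, about 60 g. Origin: centre of its underside; any yaw fits. Hole below 20 mm deep, mouth narrowed to 15 mm by a lip 4 mm thick. The lip meets the clip 12 mm above the seat, takes some 8 to 15 N to push over it, and clicks (force drops, clip pulls knob down) 8 to 4 mm above the seat.
- trim_ring: the loose trim ring: flat steel ring 46 mm outside, 31 mm inside diameter, 10 mm thick, about 40 g, lying flat on the worktop beside the hob, on the left or the right (the knob on the other side). Origin at the centre of its underside, z up.
- fitted_knob: the other tap place, fixed, 120 mm beside the bare one: the same kind of knob on its own ring, 63 mm tall over the worktop. The cooking grates (50 mm high over the worktop) begin 100 mm beyond the taps. Origin on its axis at the hob's surface
- mug: bystander: white ceramic mug, 80 mm across, 90 mm high; origin at the centre of its underside
- spice_jar: bystander: spice jar 44 mm across, 95 mm high; origin at the centre of its underside
- pepper_mill: bystander: dark wooden pepper mill 54 mm across, 135 mm high; origin at the centre of its underside
- jar_lid: bystander: solid flat steel jar lid 68 mm across, 14 mm high; origin at the centre of its underside
- salt_jar: bystander: low jar 50 mm across, 55 mm high; origin at the centre of its underside
- spatula: bystander: spatula, 260 mm long, lying flat between the robot and the hob
There are look-alikes about, which are no part of the job. Leave any yellow look-alike of the trim_ring alone.

How it is judged (in metres and radians):
On the way, in this order (a step that is already met when the one before it is completed fails the run):
1. the trim ring lies flat on the hob around the bare spindle, let go (horizontal distance between trim_ring and tap below 0.005 m and z of trim_ring in the frame of tap below 0.003 m and angle between trim_ring's own z axis and vertical below 0.1 rad and contact force between the fingers and trim_ring below 0.3 N), for 0.2 s.
2. the knob has clicked fully home on the spindle (z of knob in the frame of spindle_seat between -0.003 and 0.002 m and horizontal distance between knob and spindle_seat below 0.005 m and angle between knob's own z axis and vertical below 0.12 rad), for 0.2 s.
At the end, for the whole second after the job is handed in: Trim ring flat on the hob around the tap (axis within 5 mm, under 3 mm up); knob home on the spindle (underside within 2 mm of the seat, upright within 7 degrees) and still held pressed by the robot, spindle pushed in over 2 mm, through the last second; no bystander shifted over 20 mm (all of step 2 and horizontal distance between trim_ring and tap below 0.005 m and z of trim_ring in the frame of tap below 0.003 m and angle between trim_ring's own z axis and vertical below 0.1 rad and contact force between any of the fingers, the arm and knob above 1 N and value of joint spindle above 0.002 m); the arm keeps its last pose, push and grip.
It fails at once if a bystander is shifted by more than 20 mm (distance of any of mug, spice_jar, pepper_mill, jar_lid, salt_jar, spatula from where it was at the start of the episode above 0.02 m).
It also fails if it takes over 67 s, if anything falls off the work surface, if the arm or the gripper's body presses on something with over 40 N, if the wrist force passes 120 N, or if a joint passes its speed limit or range.

## Working session

There is one attempt and no reset: what is moved stays moved. The work goes in short steps, Python scripts to look and compute and a tool call to move; the robot and the scene stay as the last step left them, time stands still between calls to the robot, and variables do not carry over. Pictures are saved under pics/ and viewed, at most 10 in all, crops included, and the job is handed in when it is done.

Besides the shell and the picture viewer there is one more tool, called after "Request:" by a JSON object that holds its "op" and its "data", one argument or row to a line. send_rows: Moves the arm, as the interface text tells. Its arguments: {"type":"object","properties":{"steps":{"type":"array"},"force":{"type":"number"}},"required":["steps"]}

```bash
mkdir -p pics
cat > h.py <<'E'
import numpy as np, cv2
from workcell import telemetry, eyes, bot, models
def cam(s):
    K=np.array([[s['fx'],0,s['cx']],[0,s['fy'],s['cy']],[0,0,1.]]); R=cv2.Rodrigues(np.array(s['rvec'],float))[0]
    return K,np.array(s['distortion'],float),R,np.array(s['tvec'],float).ravel()
def at_z(s,rc,z):
    K,D,R,t=cam(s); rc=np.atleast_2d(rc).astype(float)
    n=cv2.undistortPoints(rc[:,::-1].copy().reshape(-1,1,2),K,D).reshape(-1,2)
    d=np.c_[n,np.ones(len(n))]@R; c=-R.T@t
    return c+d*((z-c[2])/d[:,2])[:,None]
def cloud(s,mask):
    K,D,R,t=cam(s); r,c=np.nonzero(mask&(s['depth']>0)); z=s['depth'][r,c]
    n=cv2.undistortPoints(np.c_[c,r].astype(float).reshape(-1,1,2),K,D).reshape(-1,2)
    return (np.c_[n,np.ones(len(n))]*z[:,None]-t)@R
def save(s,name,crop=None,k=1.5):
    f=s['frame']
    if crop: f=f[crop[0]:crop[1],crop[2]:crop[3]]
    cv2.imwrite('pics/'+name,cv2.resize(f[:,:,::-1],None,fx=k,fy=k,interpolation=cv2.INTER_CUBIC))
E
python3 - <<'E'
from h import *
np.set_printoptions(precision=1,suppress=True)
for n in ('top','scene'):
    s=eyes.snapshot(n); save(s,n+'0.png'); np.savez(n+'0.npz',**{k:np.array(v) for k,v in s.items()})
    for th in ('tap','knob','trim_ring','fitted_knob','jar_lid','salt_jar','pepper_mill','mug','spice_jar','spatula'):
        for d in models.cut_out(n,th):
            if d['confidence']<.2: continue
            p=cloud(s,d['mask']); 
            print(n,th,round(d['confidence'],2),np.array(d['position']),d['mask'].sum(),*( [np.median(p,0),np.percentile(p,3,0),np.percentile(p,97,0)] if len(p) else []))
print(telemetry.get_obs())
E
```

```text
top tap 0.58 [197.2 238.5] 60 [515.   54.3  23.6] [505.6  43.1  16.2] [529.4  63.9  49.4]
top knob 0.7 [210.7 372.5] 166 [ 481.7 -339.4   33.9] [ 463.8 -359.5    9. ] [ 499.7 -324.1   38.8]
top trim_ring 0.52 [196.7 194.9] 72 [519.3 190.1  10.5] [496.8 177.6   5.3] [532.9 216.7  15.7]
top trim_ring 0.3 [258.5 188.6] 269 [344.4 200.3  54. ] [321.8 181.9  -0.6] [366.5 224.   58.9]
top fitted_knob 0.58 [193.8 278.3] 205 [527.9 -63.2  62.4] [510.9 -83.2  20. ] [548.2 -45.6  67.3]
top jar_lid 0.72 [207.7 421.3] 350 [ 492.5 -504.3   15. ] [ 465.  -534.3    9.1] [ 520.4 -475.2   19.6]
top jar_lid 0.25 [191.3 278.4] 199 [528.  -63.2  62.4] [511.1 -83.2  19.9] [548.3 -45.6  67.3]
top salt_jar 0.75 [259.  187.3] 223 [344.4 199.4  54.5] [324.6 182.1  22.2] [364.3 220.5  59. ]
top pepper_mill 0.69 [133.7 367.3] 446 [ 694.8 -313.3   96.6] [ 678.2 -339.7    5.1] [ 721.3 -299.7  137.9]
top mug 0.84 [175.7  81.7] 899 [575.6 526.7  48. ] [513.4 481.    2.8] [613.  557.3  91.2]
top mug 0.24 [207.2 422.8] 380 [ 492.5 -502.8   14.8] [ 464.8 -533.4    5.3] [ 523.2 -473.3   19.6]
top spice_jar 0.8 [124.4 
[... 1086 characters left out ...]
0.4 [124.8 186.2] 149 [ 500.1 -496.2   12.4] [ 471.5 -531.4    2.2] [ 524.6 -469.4   17.3]
scene spice_jar 0.91 [286.4 276.6] 635 [734.2 370.3  66.2] [710.2 346.1   9.5] [746.4 380.8  98.1]
scene spatula 0.63 [144.3 280.3] 416 [ 291.3 -183.1    7.3] [ 215.5 -202.4    1.2] [ 457.9 -147.3   23.3]
{'t': 1.1, 'joint_positions': array([59.7,  3. , 80.3, -0. , 96.7, -4. ]), 'joint_vel': array([ 0.1,  0. , -0.1, -0. , -0.1, -0. ]), 'tau': array([ -0. , -38.2, -36. ,  -0. ,   0. ,  -0. ]), 'tool_pos': array([232. , 471. , 239.3]), 'ee_rot': array([180. ,   0. , 153.8]), 'wrist_force': array([ 0.1, -0.2, -0.1]), 'ft_torque': array([ 0.,  0., -0.]), 'finger_force': 0.0, 'finger_gap': 85.3807511231161}
```

View pics/top0.png

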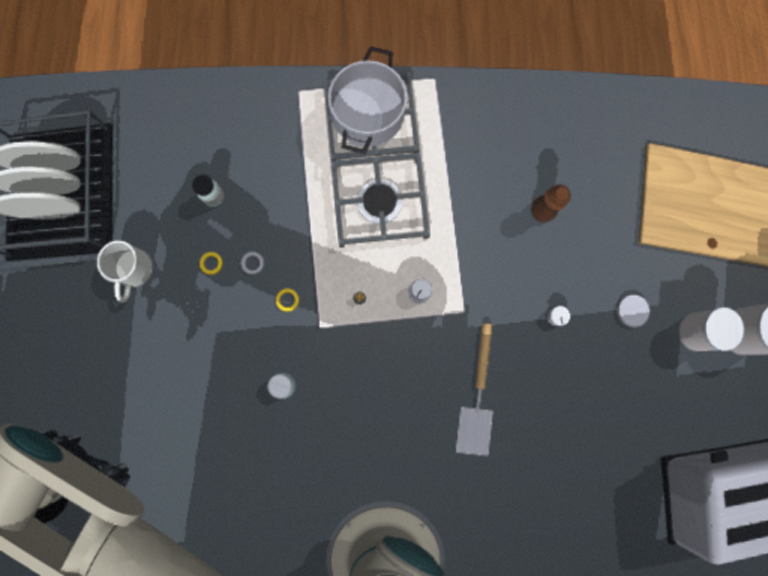

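View pics/scene0.png

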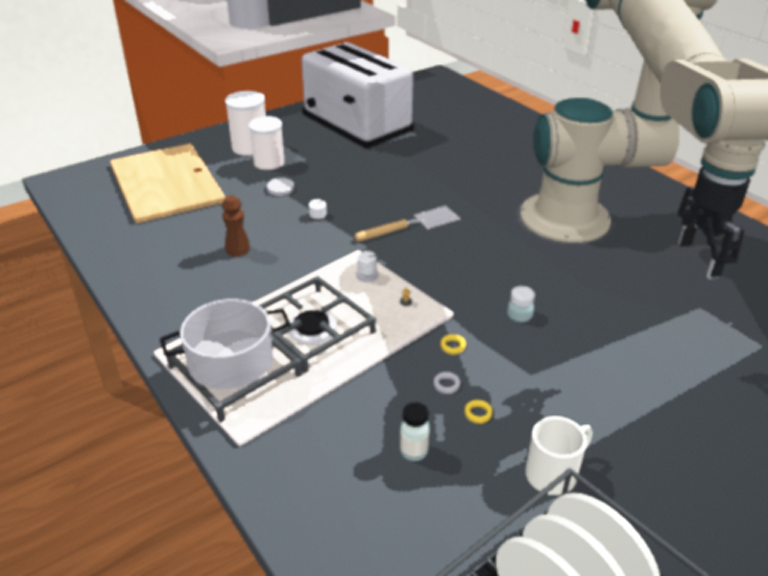

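The top picture shows ring-like things at (col,row) in original pixels: yellow (140,175), yellow (191,200), and grey (168,175). Only the grey one can be the trim ring. The bare brass tap is at about (240,198) and the fitted knob at (280,193). The loose knob is at (373,210), a plain cylinder of the right height. I'll confirm with a crop and measure.

Run:
```python
from h import *
np.set_printoptions(precision=1,suppress=True)
for n in ('top','scene'):
    s=dict(np.load(n+'0.npz')); f=s['frame']
    if n=='top':
        a=f[155:225,120:210];b=f[175,120:210]
        save({'frame':np.hstack([f[160:220,125:205],f[170:230,225:295],f[180:240,345:405]])},'crop1.png',None,3.8)
    P=cloud(s,np.ones(s['depth'].shape,bool))
    for nm,(x,y),r,lo,hi in (('ring',(600,262),35,6,16),('knob',(484,-338),32,29,40),('tip',(515,55),15,35,52)):
        q=P[(np.hypot(P[:,0]-x,P[:,1]-y)<r)&(P[:,2]>lo)&(P[:,2]<hi)]
        if len(q): 
            c,d,_=cv2.minAreaRect(q[:,:2].astype(np.float32)) 
            print(n,nm,len(q),q.mean(0),c,d,q.min(0),q.max(0))
s=dict(np.load('top0.npz'))
print('tip px->z49',at_z(s,[[197,239]],49),'ring',at_z(s,[[175,168]],10))
```

```text
top ring 92 [589.1 269.4  10.4] (590.6952514648438, 265.5807189941406) (49.2667236328125, 55.18198776245117) [566.1 238.1   6.1] [615.4 293.2  15.9]
top knob 137 [ 481.6 -342.2   34.6] (482.1968688964844, -342.64404296875) (37.529632568359375, 36.674171447753906) [ 463.8 -361.8   29. ] [ 500.3 -323.3   40. ]
top tip 27 [516.8  53.8  43.2] (517.1591186523438, 54.27886199951172) (14.66489028930664, 14.710390090942383) [509.3  45.7  36.8] [524.   63.3  49.9]
scene ring 104 [590.  271.8  10.4] (595.4986572265625, 274.88958740234375) (59.39850616455078, 41.743797302246094) [566.9 251.2   6.1] [630.6 295.6  15.4]
scene knob 65 [ 483.2 -338.6   34.7] (482.48779296875, -337.9387512207031) (37.624305725097656, 38.369651794433594) [ 463.  -360.6   29. ] [ 503.1 -318.1   39.6]
scene tip 24 [516.8  57.6  43.4] (517.7424926757812, 58.2762336730957) (11.398534774780273, 17.082868576049805) [507.7  51.6  35.1] [526.1  65.1  50.5]
tip px->z49 [[517.5  54.3  49. ]] ring [[587.2 270.3  10. ]]
```

View pics/crop1.png

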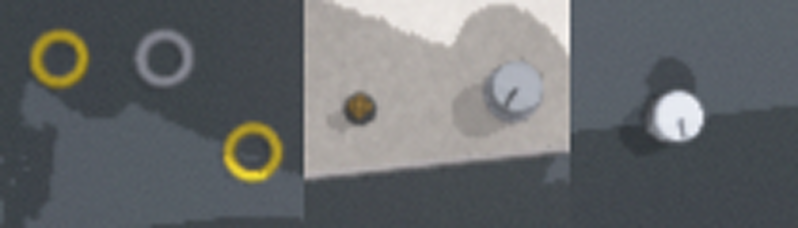

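Confirmed: the grey ring is at about (587,270), the tap at about (517,55), and the knob at about (482,-341). I'll move above the ring and turn so the jaws close along x.

Request:
{"op": "send_rows", "data": {
  "steps": [
    [[0.0355, -0.02, -0.005], [0, 0, -0.111], 1],
    [[0.0355, -0.02, -0.005], [0, 0, -0.111], 1],
    [[0.0355, -0.02, -0.005], [0, 0, -0.111], 1],
    [[0.0355, -0.02, -0.005], [0, 0, -0.111], 1],
    [[0.0355, -0.02, -0.005], [0, 0, -0.111], 1],
    [[0.0355, -0.02, -0.005], [0, 0, -0.111], 1],
    [[0.0355, -0.02, -0.005], [0, 0, -0.111], 1],
    [[0.0355, -0.02, -0.005], [0, 0, -0.111], 1],
    [[0.0355, -0.02, -0.005], [0, 0, -0.111], 1],
    [[0.0355, -0.02, -0.005], [0, 0, -0.111], 1]
  ]
}}

```text
t: 2.1
tool_pos: [588.4, 269.9, 189.0]
ee_rot: [180.0, -0.0, 89.9]
wrist_force: [-0.3, -0.5, -0.3]
finger_gap: 85.8
finger_force: 0.0
```

Request:
{"op": "send_rows", "data": {
  "steps": [
    [[0, 0, -0.02], [0, 0, 0], 1],
    [[0, 0, -0.02], [0, 0, 0], 1],
    [[0, 0, 0], [0, 0, 0], 1],
    [[0, 0, 0], [0, 0, 0], 1]
  ]
}}

```text
t: 2.5
tool_pos: [586.9, 271.1, 149.5]
ee_rot: [-180.0, 0.0, 90.2]
wrist_force: [-0.3, -0.3, 1.0]
finger_gap: 85.6
finger_force: 0.0
```

Run:
```python
from h import *
np.set_printoptions(precision=1,suppress=True)
print(bot.tip_extent)
s=eyes.snapshot('wrist'); save(s,'w1.png')
for d in models.cut_out('wrist','trim_ring'):
    p=cloud(s,d['mask']); rc=np.argwhere(d['mask'])
    w=at_z(s,rc,10); e=cv2.fitEllipse(w[cv2.convexHull(w[:,:2].astype(np.float32),returnPoints=False).ravel()][:,:2].astype(np.float32))
    print(round(d['confidence'],2),np.array(d['position']),s['frame'][d['mask']].mean(0),e,np.median(p,0))
o=telemetry.get_obs(); print(o['t'],o['tool_pos'],o['ee_rot'],o['joint_positions'])
```

```text
8.0
0.93 [174.9 265. ] [216.3 216.5 222. ] ((587.660400390625, 272.4791564941406), (44.90507507324219, 46.29646301269531), 175.3217315673828) [588.2 273.2   9.3]
0.84 [ 85.6 246.1] [243.4 232.5  45.8] ((587.1685180664062, 356.3955993652344), (44.95198440551758, 45.3941535949707), 81.2308120727539) [587.  357.5   9.3]
0.57 [244.1 196. ] [204.1 184.7  39. ] ((515.5973510742188, 201.2989501953125), (43.07063293457031, 49.034175872802734), 167.0019073486328) [517.3 201.1   8.6]
2.6 [587.4 271.4 151.1] [179.9  -0.   90.2] [21.5 24.9 64.8 -0.  90.2 21.3]
```

View pics/w1.png

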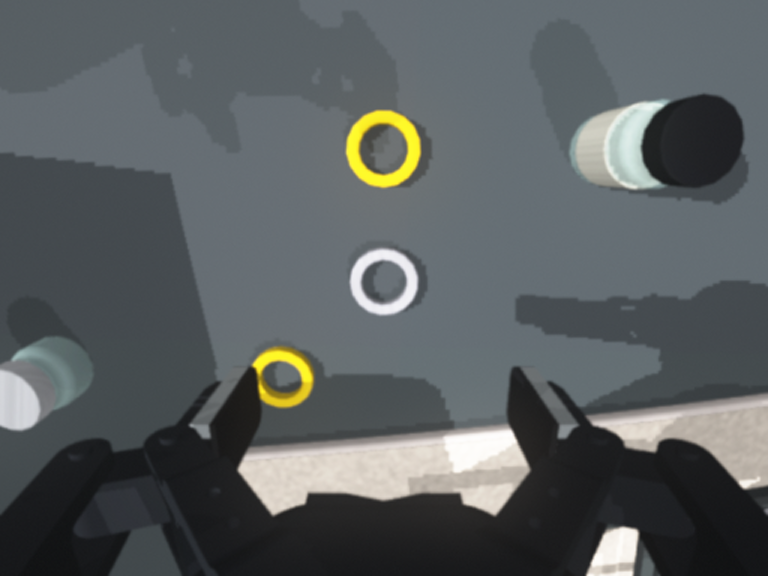

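The wrist picture has the grey ring at original pixel (256,187), which gives (587.7,272.5,10), 46 mm across. Yellow rings sit above it and to its lower left, clear of the finger path. Going down.

Request:
{"op": "send_rows", "data": {
  "steps": [
    [[0.0005, 0.0015, -0.04], [0, 0, 0], 1],
    [[0, 0, -0.04], [0, 0, 0], 1],
    [[0, 0, -0.03], [0, 0, 0], 1],
    [[0, 0, -0.015], [0, 0, 0], 0.8],
    [[0, 0, -0.01], [0, 0, 0], 0.7],
    [[0, 0, -0.004], [0, 0, 0], 0.7],
    [[0, 0, 0], [0, 0, 0], 0.7],
    [[0, 0, 0], [0, 0, 0], 0.7]
  ]
}}

```text
t: 3.4
tool_pos: [588.5, 272.9, 12.1]
ee_rot: [179.8, -0.1, 90.2]
wrist_force: [0.6, -0.8, -0.3]
finger_gap: 59.5
finger_force: 0.0
```

Request:
{"op": "send_rows", "data": {
  "steps": [
    [[0, 0, 0], [0, 0, 0], 0.3],
    [[0, 0, 0], [0, 0, 0], 0.3],
    [[0, 0, 0], [0, 0, 0], 0.3],
    [[0, 0, 0], [0, 0, 0], 0.3],
    [[0, 0, 0], [0, 0, 0], 0.3]
  ],
  "force": 40
}}

```text
t: 3.9
tool_pos: [588.4, 272.8, 12.4]
ee_rot: [179.8, -0.1, 90.2]
wrist_force: [-2.0, -0.4, 4.6]
finger_gap: 42.5
finger_force: 39.8
```

Request:
{"op": "send_rows", "data": {
  "steps": [
    [[0, 0, 0.01], [0, 0, 0], 0.3],
    [[0, 0, 0.03], [0, 0, 0], 0.3],
    [[0, 0, 0.04], [0, 0, 0], 0.3],
    [[0, 0, 0], [0, 0, 0], 0.3],
    [[0, 0, 0], [0, 0, 0], 0.3]
  ]
}}

```text
t: 4.4
tool_pos: [588.2, 272.8, 92.4]
ee_rot: [179.8, -0.1, 90.2]
wrist_force: [0.1, -0.7, -1.2]
finger_gap: 42.5
finger_force: 40.7
```

Run:
```python
from h import *
np.set_printoptions(precision=1,suppress=True)
o=telemetry.get_obs(); print(o['t'],o['tool_pos'],o['ee_rot'],o['finger_gap'],o['finger_force'],o['wrist_force'])
s=eyes.snapshot('wrist'); save(s,'w2.png')
for d in models.cut_out('wrist','trim_ring'):
    p=cloud(s,d['mask']); print(round(d['confidence'],2),np.array(d['position']),s['frame'][d['mask']].mean(0),np.median(p,0),p.min(0),p.max(0))
```

```text
4.4 [588.2 272.8  92.4] [179.8  -0.1  90.2] 42.45609684024411 40.717758536338806 [ 0.1 -0.7 -1.2]
0.97 [272.6 253.3] [187.  187.1 193.4] [588.8 272.3  88.8] [556.7 196.5  -1.6] [610.6 294.4  91. ]
0.73 [ 80.  255.9] [240.3 230.1  48. ] [587.4 358.7   9.2] [563.8 333.6  -2. ] [611.  381.3  12. ]
0.73 [274.2   8. ] [ 99.7 115.8 116.5] [366.9 207.7  13. ] [355.  183.   -1.8] [370.5 226.8  27.8]
0.64 [265.3 160.4] [226.  213.1  43.9] [505.9 216.6   8.7] [488.  197.9  -1.7] [548.1 286.1 136.6]
```

View pics/w2.png

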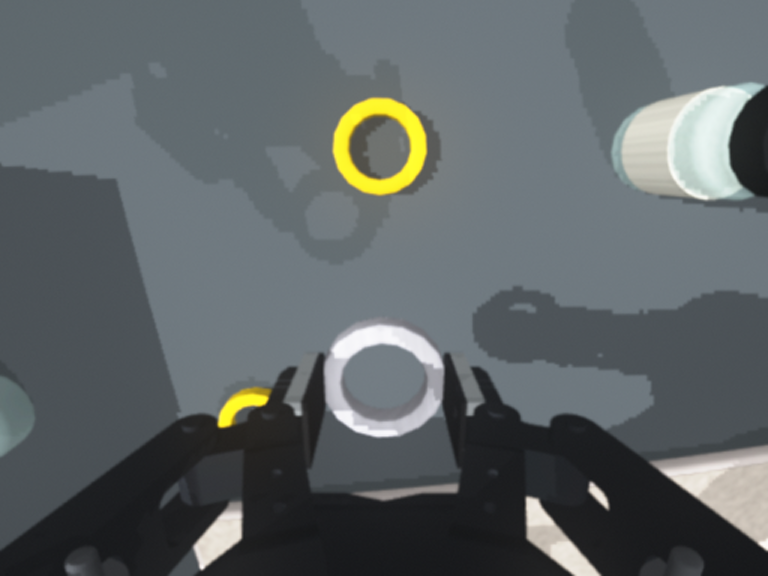

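The ring is held level at (col 253, row 253). I'll go a little past the tap (y about -20) so the wrist camera sees the held ring and the spindle together.

Request:
{"op": "send_rows", "data": {
  "steps": [
    [[-0.009, -0.036, 0.02], [0, 0, 0], 0.3],
    [[-0.009, -0.036, 0.01], [0, 0, 0], 0.3],
    [[-0.009, -0.036, 0], [0, 0, 0], 0.3],
    [[-0.009, -0.036, 0], [0, 0, 0], 0.3],
    [[-0.009, -0.036, 0], [0, 0, 0], 0.3],
    [[-0.009, -0.036, 0], [0, 0, 0], 0.3],
    [[-0.009, -0.036, 0], [0, 0, 0], 0.3],
    [[-0.008, -0.036, 0], [0, 0, 0], 0.3],
    [[0, 0, 0], [0, 0, 0], 0.3],
    [[0, 0, 0], [0, 0, 0], 0.3]
  ]
}}

```text
t: 5.5
tool_pos: [515.9, -15.9, 119.2]
ee_rot: [-179.9, -0.0, 90.1]
wrist_force: [0.7, 0.2, -1.5]
finger_gap: 42.8
finger_force: 40.8
```

Run:
```python
from h import *
np.set_printoptions(precision=1,suppress=True)
o=telemetry.get_obs(); print(o['t'],o['tool_pos'],o['ee_rot'],o['finger_gap'],o['finger_force'],o['wrist_force'])
s=eyes.snapshot('wrist'); save(s,'w3.png'); np.savez('w3.npz',**{k:np.array(v) for k,v in s.items()})
for th in ('trim_ring','tap','spindle_tip'):
  for d in models.cut_out('wrist',th)[:2]:
    m=d['mask']; p=cloud(s,m); print(th,round(d['confidence'],2),np.array(d['position']),m.sum(),np.median(p,0),np.percentile(p,2,0),np.percentile(p,98,0))
    if th!='trim_ring': print('  z20',at_z(s,[d['position']],20),'z49',at_z(s,[d['position']],49))
P=cloud(s,s['depth']>0)
for lo,hi in ((45,52),(33,45),(14.5,22)):
    q=P[(np.hypot(P[:,0]-517,P[:,1]-56)<20)&(P[:,2]>lo)&(P[:,2]<hi)]; print(lo,len(q),q.mean(0),q.min(0),q.max(0))
```

```text
5.5 [515.9 -15.9 119.2] [-179.9   -0.    90.1] 42.798356929997645 40.78865898773074 [ 0.7  0.2 -1.5]
trim_ring 0.6 [269.2 255.1] 3382 [516.4 -17.3 115.7] [496.1 -41.8  55.9] [537.    4.8 117.1]
tap 0.74 [117.7 255.3] 795 [517.6  54.2  39.2] [505.7  42.9  17.2] [528.9  64.7  49. ]
  z20 [[516.3  53.4  20. ]] z49 [[516.4  53.7  49. ]]
spindle_tip 0.9 [117.4 253.2] 441 [517.6  54.2  41.7] [509.6  46.3  37.8] [525.6  62.5  49.2]
  z20 [[514.6  53.6  20. ]] z49 [[514.9  53.9  49. ]]
45 138 [517.5  54.2  47.2] [513.3  49.3  45.1] [521.8  59.   50.5]
33 318 [517.5  54.2  40.7] [508.   44.7  36.5] [526.4  63.3  44.9]
14.5 362 [517.4  54.5  18.9] [504.7  41.2  15.8] [529.8  66.3  21.3]
```

View pics/w3.png

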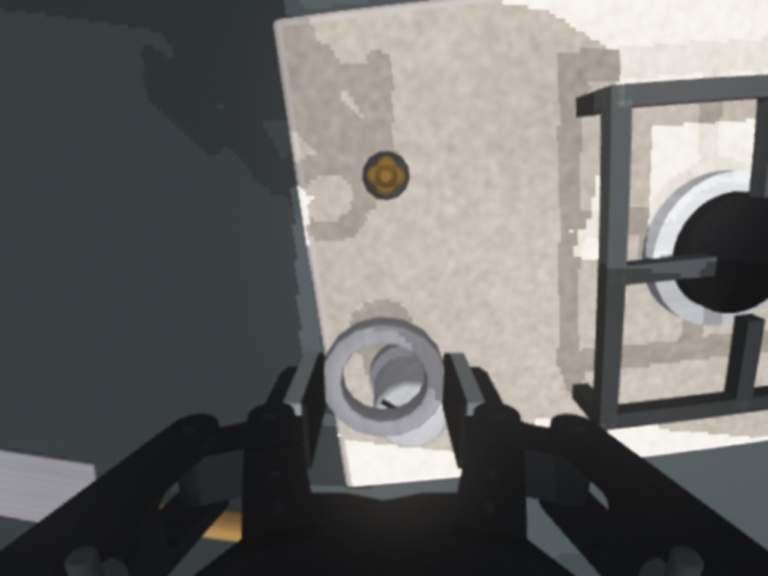

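The tap shows at (257,117), which gives (517.5, 54.3) with the top at 49 mm, as it must be. Next, the held ring's centre in the same picture.

Run:
```python
from h import *
from scipy.optimize import least_squares
np.set_printoptions(precision=2,suppress=True)
s=dict(np.load('w3.npz')); P=cloud(s,s['depth']>0)
q=P[(P[:,2]>110)&(P[:,2]<122)&(abs(P[:,0]-516)<21)&(abs(P[:,1]+17)<28)]
print(len(q),np.median(q,0),q.min(0),q.max(0))
# annulus fit: centre such that all points lie in 15.5..23, y-extents
f=lambda c:np.maximum(0,np.hypot(q[:,0]-c[0],q[:,1]-c[1])-23)+np.maximum(0,15.5-np.hypot(q[:,0]-c[0],q[:,1]-c[1]))
r=least_squares(f,[516,-17]); print(r.x,r.cost)
A=np.c_[q,np.ones(len(q))]; print('plane',np.linalg.lstsq(np.c_[q[:,:2],np.ones(len(q))],q[:,2],rcond=None)[0])
```

```text
3092 [515.35 -15.59 115.79] [495.01 -39.73 110.01] [537.     5.7  121.98]
[516.5  -16.62] 9.599272862487547
plane [ -0.02  -0.   123.53]
```

Request:
{"op": "send_rows", "data": {
  "steps": [
    [[0.001, 0.035, 0], [0, 0, 0], 0.3],
    [[0, 0.036, 0], [0, 0, 0], 0.3],
    [[0, 0, 0], [0, 0, 0], 0.3],
    [[0, 0, -0.02], [0, 0, 0], 0.3],
    [[0, 0, -0.02], [0, 0, 0], 0.3],
    [[0, 0, -0.02], [0, 0, 0], 0.3],
    [[0, 0, -0.012], [0, 0, 0], 0.3],
    [[0, 0, 0], [0, 0, 0], 0.3],
    [[0, 0, 0], [0, 0, 0], 0.3]
  ]
}}

```text
t: 6.6
tool_pos: [517.9, 55.5, 48.9]
ee_rot: [180.0, 0.0, 90.2]
wrist_force: [0.5, 0.5, 0.5]
finger_gap: 43.2
finger_force: 40.8
```

Request:
{"op": "send_rows", "data": {
  "steps": [
    [[0, 0, -0.006], [0, 0, 0], 0.3],
    [[0, 0, -0.006], [0, 0, 0], 0.3],
    [[0, 0, -0.004], [0, 0, 0], 0.3],
    [[0, 0, -0.004], [0, 0, 0], 0.3],
    [[0, 0, 0], [0, 0, 0], 0.3]
  ]
}}

```text
t: 7.1
tool_pos: [517.1, 55.4, 27.6]
ee_rot: [-179.9, 0.0, 90.2]
wrist_force: [0.2, 0.9, -0.4]
finger_gap: 42.3
finger_force: 40.8
```

Request:
{"op": "send_rows", "data": {
  "steps": [
    [[0, 0, -0.002], [0, 0, 0], 0.3],
    [[0, 0, -0.002], [0, 0, 0], 0.3],
    [[0, 0, 0], [0, 0, 0], 0.3]
  ]
}}

```text
t: 7.4
tool_pos: [517.7, 55.5, 24.5]
ee_rot: [180.0, -0.0, 90.2]
wrist_force: [0.1, -0.2, 0.3]
finger_gap: 42.9
finger_force: 40.9
```

Request:
{"op": "send_rows", "data": {
  "steps": [
    [[0, 0, -0.001], [0, 0, 0], 0.3],
    [[0, 0, 0], [0, 0, 0], 0.3]
  ]
}}

```text
t: 7.6
tool_pos: [517.8, 55.5, 24.4]
ee_rot: [180.0, 0.0, 90.2]
wrist_force: [-4.7, -1.1, 7.6]
finger_gap: 42.7
finger_force: 41.9
```

That is contact with the hob (7.6 N up). Letting go.

Request:
{"op": "send_rows", "data": {
  "steps": [
    [[0, 0, 0.001], [0, 0, 0], 0.55],
    [[0, 0, 0], [0, 0, 0], 0.6],
    [[0, 0, 0], [0, 0, 0], 0.7],
    [[0, 0, 0], [0, 0, 0], 0.7],
    [[0, 0, 0], [0, 0, 0], 0.7]
  ]
}}

```text
t: 8.1
tool_pos: [517.5, 55.5, 24.2]
ee_rot: [-180.0, -0.0, 90.2]
wrist_force: [-0.5, 0.5, -0.3]
finger_gap: 59.7
finger_force: 0.0
```

Request:
{"op": "send_rows", "data": {
  "steps": [
    [[0, 0, 0.015], [0, 0, 0], 0.8],
    [[0, 0, 0.03], [0, 0, 0], 1],
    [[0, 0, 0.04], [0, 0, 0], 1],
    [[0, -0.035, 0.01], [0, 0, 0], 1],
    [[0, -0.035, 0], [0, 0, 0], 1],
    [[0, 0, 0], [0, 0, 0], 1],
    [[0, 0, 0], [0, 0, 0], 1]
  ]
}}

```text
t: 8.8
tool_pos: [517.4, -14.9, 119.1]
ee_rot: [-180.0, -0.0, 90.1]
wrist_force: [0.2, -0.4, 0.2]
finger_gap: 85.4
finger_force: 0.0
```

Run:
```python
from h import *
np.set_printoptions(precision=1,suppress=True)
o=telemetry.get_obs(); print(o['t'],o['tool_pos'],o['ee_rot'],o['wrist_force'])
s=eyes.snapshot('wrist'); save(s,'w4.png',(40,220,130,400),2.5)
for d in models.cut_out('wrist','trim_ring')[:2]:
    m=d['mask']; p=cloud(s,m); print(round(d['confidence'],2),np.array(d['position']),m.sum(),np.median(p,0),np.percentile(p,2,0),np.percentile(p,98,0))
P=cloud(s,s['depth']>0)
for lo,hi in ((45,52),(33,45),(20.5,24)):
    q=P[(np.hypot(P[:,0]-517,P[:,1]-55)<26)&(P[:,2]>lo)&(P[:,2]<hi)]; print(lo,len(q),q.mean(0),q.min(0),q.max(0))
    if lo==20.5: print('plane',np.linalg.lstsq(np.c_[q[:,:2],np.ones(len(q))],q[:,2],rcond=None)[0])
```

```text
8.8 [517.4 -14.9 119.1] [-180.    -0.    90.1] [ 0.2 -0.4  0.2]
0.82 [110.6 239.6] 1467 [517.8  55.   21.3] [497.2  33.7  16.9] [539.7  75.3  22.8]
45 133 [517.5  53.9  47.2] [512.8  49.7  45. ] [522.1  58.7  49.6]
33 319 [517.4  54.3  40.8] [508.2  45.   36.5] [526.6  63.   45. ]
20.5 1211 [518.5  54.5  21.5] [496.2  31.4  20.5] [540.9  76.1  23.6]
plane [ 0. -0. 20.]
```

View pics/w4.png

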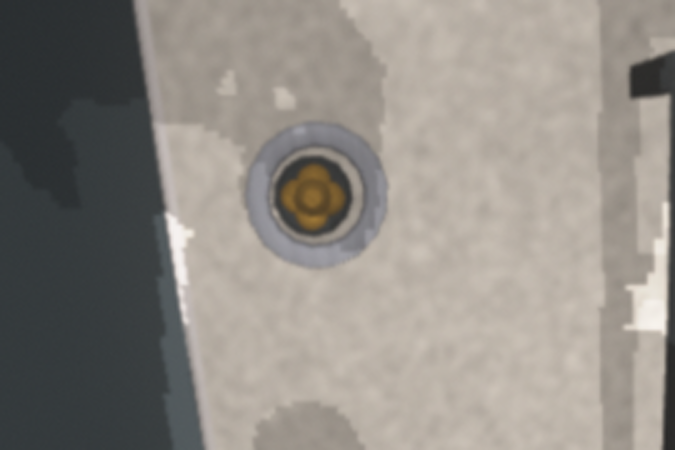

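The ring lies flat and is centred to within about 1 mm (ring at crop pixel (316,195), spindle at (313,196)). On to the knob.

Request:
{"op": "send_rows", "data": {
  "steps": [
    [[-0.0035, -0.033, 0.01], [0, 0, 0], 1],
    [[-0.0035, -0.033, 0.01], [0, 0, 0], 1],
    [[-0.0035, -0.033, 0.01], [0, 0, 0], 1],
    [[-0.0035, -0.033, 0.01], [0, 0, 0], 1],
    [[-0.0035, -0.033, 0], [0, 0, 0], 1],
    [[-0.0035, -0.033, 0], [0, 0, 0], 1],
    [[-0.0035, -0.033, 0], [0, 0, 0], 1],
    [[-0.0035, -0.033, 0], [0, 0, 0], 1],
    [[-0.0035, -0.033, 0], [0, 0, 0], 1],
    [[-0.0035, -0.029, 0], [0, 0, 0], 1]
  ]
}}

```text
t: 9.9
tool_pos: [482.8, -341.0, 158.9]
ee_rot: [-180.0, -0.0, 90.2]
wrist_force: [0.2, -0.5, 0.3]
finger_gap: 85.3
finger_force: 0.0
```

Request:
{"op": "send_rows", "data": {
  "steps": [
    [[0, 0, 0], [0, 0, 0], 1],
    [[0, 0, 0], [0, 0, 0], 1],
    [[0, 0, 0], [0, 0, 0], 1]
  ]
}}

```text
t: 10.2
tool_pos: [483.1, -339.1, 159.1]
ee_rot: [-180.0, -0.0, 90.3]
wrist_force: [-0.3, 0.5, -0.6]
finger_gap: 85.3
finger_force: 0.0
```

Run:
```python
from h import *
np.set_printoptions(precision=1,suppress=True)
o=telemetry.get_obs(); print(o['t'],o['tool_pos'],o['ee_rot'],o['joint_positions'])
s=eyes.snapshot('wrist'); save(s,'w5.png')
for d in models.cut_out('wrist','knob')[:3]:
    m=d['mask']; p=cloud(s,m); print(round(d['confidence'],2),np.array(d['position']),m.sum(),np.median(p,0),p.min(0),p.max(0))
    q=p[(p[:,2]>31)&(p[:,2]<38)]
    if len(q): print(cv2.minEnclosingCircle(q[:,:2].astype(np.float32)),q.mean(0))
```

```text
10.2 [ 483.1 -339.1  159.1] [-180.    -0.    90.3] [-38.7  15.6  75.4   0.   89.  -38.9]
0.79 [193.  253.3] 1517 [ 483.4 -339.6   33.2] [ 461.9 -374.3   -2. ] [ 503.1 -323.5   36. ]
((483.02398681640625, -343.43243408203125), 19.88424301147461) [ 483.2 -343.    33.4]
```

View pics/w5.png

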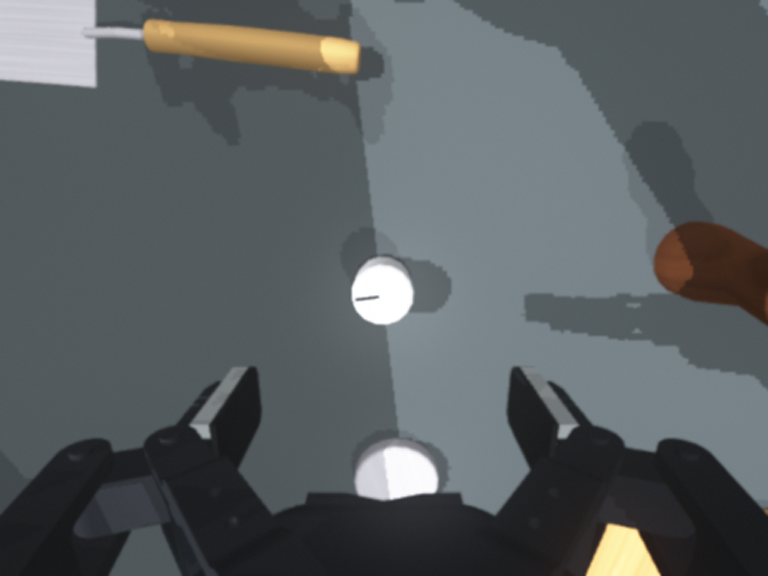

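The knob is at (255,195), upright at (483,-343) with its top at 34 mm. The jar lid below it stays clear of the fingers. Grasping it high, with the fingertips about 8 mm up, so the ring is cleared later.

Request:
{"op": "send_rows", "data": {
  "steps": [
    [[0.0005, -0.0025, -0.03], [0, 0, 0], 1],
    [[0, 0, -0.04], [0, 0, 0], 1],
    [[0, 0, -0.04], [0, 0, 0], 1],
    [[0, 0, -0.02], [0, 0, 0], 0.8],
    [[0, 0, -0.013], [0, 0, 0], 0.7],
    [[0, 0, 0], [0, 0, 0], 0.6],
    [[0, 0, 0], [0, 0, 0], 0.6],
    [[0, 0, 0], [0, 0, 0], 0.6]
  ],
  "force": 40
}}

```text
t: 11.1
tool_pos: [484.0, -343.6, 18.3]
ee_rot: [179.8, 0.1, 90.2]
wrist_force: [0.7, -0.7, -0.6]
finger_gap: 50.9
finger_force: 0.0
```

Request:
{"op": "send_rows", "data": {
  "steps": [
    [[0, 0, 0], [0, 0, 0], 0.2],
    [[0, 0, 0], [0, 0, 0], 0.2],
    [[0, 0, 0], [0, 0, 0], 0.2],
    [[0, 0, 0], [0, 0, 0], 0.2],
    [[0, 0, 0], [0, 0, 0], 0.2],
    [[0, 0, 0], [0, 0, 0], 0.2]
  ],
  "force": 100
}}

```text
t: 11.7
tool_pos: [484.0, -343.8, 18.6]
ee_rot: [179.8, 0.1, 90.2]
wrist_force: [-1.0, 0.7, 7.5]
finger_gap: 37.4
finger_force: 100.5
```

Request:
{"op": "send_rows", "data": {
  "steps": [
    [[0, 0, 0.02], [0, 0, 0], 0.2],
    [[0, 0, 0.04], [0, 0, 0], 0.2],
    [[0, 0, 0.04], [0, 0, 0], 0.2],
    [[0, 0, 0], [0, 0, 0], 0.2],
    [[0, 0, 0], [0, 0, 0], 0.2]
  ]
}}

```text
t: 12.2
tool_pos: [483.5, -343.4, 117.8]
ee_rot: [179.9, 0.1, 90.2]
wrist_force: [0.4, -0.6, -1.6]
finger_gap: 37.4
finger_force: 100.2
```

Request:
{"op": "send_rows", "data": {
  "steps": [
    [[0.0035, 0.033, 0.01], [0, 0, 0], 0.2],
    [[0.0035, 0.033, 0.01], [0, 0, 0], 0.2],
    [[0.0035, 0.033, 0], [0, 0, 0], 0.2],
    [[0.0035, 0.033, 0], [0, 0, 0], 0.2],
    [[0.0035, 0.033, 0], [0, 0, 0], 0.2],
    [[0.0035, 0.033, 0], [0, 0, 0], 0.2],
    [[0.0035, 0.033, 0], [0, 0, 0], 0.2],
    [[0.0035, 0.033, 0], [0, 0, 0], 0.2],
    [[0.0035, 0.033, 0], [0, 0, 0], 0.2],
    [[0.0025, 0.03, 0], [0, 0, 0], 0.2]
  ]
}}

```text
t: 13.2
tool_pos: [516.1, -14.4, 134.5]
ee_rot: [-179.8, -0.0, 90.2]
wrist_force: [0.7, 0.7, -0.9]
finger_gap: 37.3
finger_force: 100.3
```

Request:
{"op": "send_rows", "data": {
  "steps": [
    [[0, 0, 0], [0, 0, 0], 0.2],
    [[0, 0, 0], [0, 0, 0], 0.2],
    [[0, 0, 0], [0, 0, 0], 0.2]
  ]
}}

```text
t: 13.5
tool_pos: [516.6, -16.8, 135.5]
ee_rot: [-179.9, 0.0, 90.1]
wrist_force: [0.4, -0.3, -1.7]
finger_gap: 37.5
finger_force: 100.3
```

Run:
```python
from h import *
from scipy.optimize import least_squares
np.set_printoptions(precision=2,suppress=True)
o=telemetry.get_obs(); print(o['t'],o['tool_pos'],o['ee_rot'],o['finger_gap'],o['wrist_force'])
s=eyes.snapshot('wrist'); save(s,'w6.png')
P=cloud(s,s['depth']>0); tx,ty,tz=o['tool_pos']
q=P[(np.hypot(P[:,0]-tx,P[:,1]-ty)<26)&(abs(P[:,0]-tx)<17.5)&(P[:,2]>tz+2)&(P[:,2]<tz+35)]
z0=np.median(q[:,2]); q=q[abs(q[:,2]-z0)<3]
pl=np.linalg.lstsq(np.c_[q[:,:2]-[tx,ty],np.ones(len(q))],q[:,2],rcond=None)[0]
print('knob top',len(q),np.median(q,0),q.min(0),q.max(0),'plane',pl)
f=lambda c:np.maximum(0,np.hypot(q[:,0]-c[0],q[:,1]-c[1])-20)
# y centre from the chord ends
b=q[abs(q[:,0]-tx)<6]; print('y mid',(np.percentile(b[:,1],1)+np.percentile(b[:,1],99))/2,np.ptp(b[:,1]))
for d in models.cut_out('wrist','knob')[:3]: print(d['confidence'],d['position'])
for lo,hi in ((45,52),(33,45),(20.5,24)):
    q=P[(np.hypot(P[:,0]-517,P[:,1]-55)<26)&(P[:,2]>lo)&(P[:,2]<hi)]; print(lo,len(q),q.mean(0))
```

```text
13.5 [516.61 -16.83 135.5 ] [-179.92    0.01   90.13] 37.49411983414476 [ 0.37 -0.26 -1.66]
knob top 4434 [517.17 -14.47 150.14] [499.15 -35.83 147.06] [534.11   3.27 152.46] plane [ -0.    -0.02 150.12]
y mid -15.944300685766336 39.09252809358519
0.75 [258.2, 255.1]
0.28 [115.4, 257.2]
45 118 [517.45  54.07  47.19]
33 273 [517.42  54.32  40.8 ]
20.5 1060 [518.89  54.14  21.48]
```

View pics/w6.png

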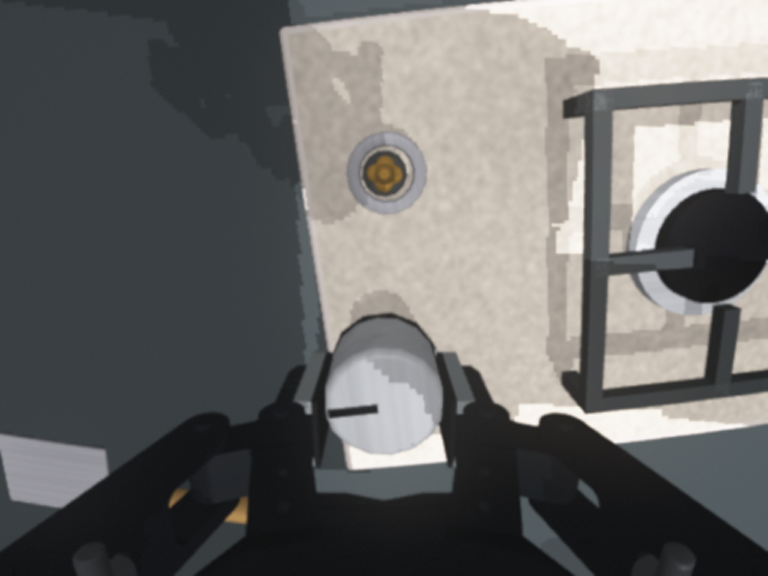

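The knob is held upright and its centre is at (516.9,-16.1). The spindle is at (517.45,54.2). Moving over it.

Request:
{"op": "send_rows", "data": {
  "steps": [
    [[0.0005, 0.035, 0], [0, 0, 0], 0.2],
    [[0, 0.035, 0], [0, 0, 0], 0.2],
    [[0, 0, 0], [0, 0, 0], 0.2],
    [[0, 0, -0.025], [0, 0, 0], 0.2],
    [[0, 0, -0.025], [0, 0, 0], 0.2],
    [[0, 0, -0.014], [0, 0, 0], 0.2],
    [[0, 0, -0.004], [0, 0, 0], 0.2],
    [[0, 0, -0.004], [0, 0, 0], 0.2],
    [[0, 0, 0], [0, 0, 0], 0.2],
    [[0, 0, 0], [0, 0, 0], 0.2]
  ],
  "force": 120
}}

```text
t: 14.6
tool_pos: [518.1, 53.9, 65.3]
ee_rot: [179.9, -0.0, 90.2]
wrist_force: [0.8, 0.4, -1.2]
finger_gap: 36.6
finger_force: 120.5
```

Request:
{"op": "send_rows", "data": {
  "steps": [
    [[0, 0, -0.002], [0, 0, 0], 0.2],
    [[0, 0, -0.002], [0, 0, 0], 0.2],
    [[0, 0, 0], [0, 0, 0], 0.2]
  ]
}}

```text
t: 14.9
tool_pos: [517.4, 54.0, 60.2]
ee_rot: [-180.0, 0.0, 90.2]
wrist_force: [-0.6, -0.1, -0.7]
finger_gap: 36.5
finger_force: 120.5
```

Request:
{"op": "send_rows", "data": {
  "steps": [
    [[0, 0, -0.002], [0, 0, 0], 0.2],
    [[0, 0, 0], [0, 0, 0], 0.2]
  ]
}}

```text
t: 15.1
tool_pos: [517.5, 54.0, 58.5]
ee_rot: [-180.0, -0.0, 90.2]
wrist_force: [-2.0, 0.4, 3.0]
finger_gap: 37.1
finger_force: 121.0
```

The lip has met the clip at the expected height. Pressing on.

Request:
{"op": "send_rows", "data": {
  "steps": [
    [[0, 0, -0.002], [0, 0, 0], 0.2],
    [[0, 0, -0.002], [0, 0, 0], 0.2],
    [[0, 0, 0], [0, 0, 0], 0.2]
  ]
}}

```text
t: 15.4
tool_pos: [517.6, 54.1, 55.2]
ee_rot: [180.0, -0.0, 90.2]
wrist_force: [-4.8, 0.3, 9.4]
finger_gap: 36.9
finger_force: 121.9
```

Request:
{"op": "send_rows", "data": {
  "steps": [
    [[0, 0, -0.002], [0, 0, 0], 0.2],
    [[0, 0, -0.002], [0, 0, 0], 0.2],
    [[0, 0, 0], [0, 0, 0], 0.2]
  ]
}}

```text
t: 15.7
tool_pos: [516.7, 54.0, 49.4]
ee_rot: [-179.9, -0.0, 90.2]
wrist_force: [-0.0, 0.5, -4.2]
finger_gap: 36.7
finger_force: 121.3
```

Request:
{"op": "send_rows", "data": {
  "steps": [
    [[0, 0, -0.002], [0, 0, 0], 0.2],
    [[0, 0, 0], [0, 0, 0], 0.2]
  ]
}}

```text
t: 15.9
tool_pos: [517.6, 54.0, 48.0]
ee_rot: [180.0, 0.0, 90.2]
wrist_force: [0.4, -0.2, -1.2]
finger_gap: 36.9
finger_force: 121.4
```

Request:
{"op": "send_rows", "data": {
  "steps": [
    [[0, 0, -0.002], [0, 0, 0], 0.2],
    [[0, 0, 0], [0, 0, 0], 0.2]
  ]
}}

```text
t: 16.1
tool_pos: [517.9, 53.9, 46.6]
ee_rot: [179.9, 0.0, 90.2]
wrist_force: [-1.9, 0.3, 3.7]
finger_gap: 36.8
finger_force: 121.7
```

It clicked (the force dropped to -4 N) and is now seated against the spring.

Request:
{"op": "send_rows", "data": {
  "steps": [
    [[0, 0, -0.0015], [0, 0, 0], 0.2],
    [[0, 0, -0.0015], [0, 0, 0], 0.2],
    [[0, 0, 0], [0, 0, 0], 0.2],
    [[0, 0, 0], [0, 0, 0], 0.2]
  ]
}}

```text
t: 16.5
tool_pos: [518.1, 54.0, 44.5]
ee_rot: [179.9, 0.0, 90.2]
wrist_force: [-2.4, 1.0, 8.7]
finger_gap: 36.7
finger_force: 122.5
```

Request:
{"op": "send_rows", "data": {
  "steps": [
    [[0, 0, -0.001], [0, 0, 0], 0.2],
    [[0, 0, 0], [0, 0, 0], 0.2],
    [[0, 0, 0], [0, 0, 0], 0.2],
    [[0, 0, 0], [0, 0, 0], 0.2]
  ]
}}

```text
t: 16.9
tool_pos: [518.2, 54.0, 43.8]
ee_rot: [179.9, 0.0, 90.2]
wrist_force: [-3.9, 0.2, 10.3]
finger_gap: 36.6
finger_force: 122.7
```

Run:
```python
from h import *
np.set_printoptions(precision=1,suppress=True)
o=telemetry.get_obs(); print(o['t'],o['tool_pos'],o['wrist_force'],o['finger_force'])
for n in ('scene','wrist'):
    s=eyes.snapshot(n); P=cloud(s,s['depth']>0)
    for lo,hi,r in ((45,75,19),(17,23.5,30)):
        q=P[(np.hypot(P[:,0]-517,P[:,1]-54)<r)&(P[:,2]>lo)&(P[:,2]<hi)]; print(n,lo,len(q),*( [np.median(q,0),q.min(0),q.max(0)] if len(q) else []))
```

```text
16.9 [518.2  54.   43.8] [-3.9  0.2 10.3] 122.69911208000849
scene 45 80 [516.7  62.1  60.1] [499.6  36.   46.8] [532.3  72.7  69.2]
scene 17 36 [526.9  68.2  20.2] [498.1  33.7  17. ] [543.   81.7  23.5]
wrist 45 4593 [515.9  55.9  58.5] [498.6  35.2  45.1] [536.   72.9  75. ]
wrist 17 659 [517.5  71.7  21.1] [496.2  56.4  17. ] [541.3  76.8  23.2]
```

```bash
python3 -c "
from h import *
print(bot.close_job())"
```

```text
the job is handed in; nothing more can be done
None
```

The job is handed in (no verdict came back): the grey trim ring lies flat around the bare tap, the knob clicked home on the spindle, and the gripper is still holding it pressed in by an estimated 3.4 mm at about 10 N.

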